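Stopper the bead jars in the lever press and tray them

TASK

Stand every bead jar upright in a pocket of the lever press, one jar to a pocket, then pull the press's sprung handle all the way down so that all the stoppers are pushed fully home, and ease the handle slowly back up until it rests open, never letting it fly back. Then set each closed jar upright in a cell of the wooden tray. Leave the blue spool and the hammer where they are.

Things in the scene. Friction and masses are not known exactly. Their poses are not given: they have to be found in the camera images.
- jar1: White round jar, absent (None) in some starts. Body 52 mm diameter and 64 mm tall, its foot bevelled 4 mm; grip it on the body. A cork stopper head, 42 mm diameter and 10 mm thick, stands over it: overall 84 mm tall when the stopper is loose, 74 mm when it is fully home. Origin: centre of the underside; z up the jar's axis. 100 to 190 g, heavy at the bottom. It starts standing on the table.
- jar2: White round jar, absent (None) in some starts. Body 52 mm diameter and 64 mm tall, its foot bevelled 4 mm; grip it on the body. A cork stopper head, 42 mm diameter and 10 mm thick, stands over it: overall 84 mm tall when the stopper is loose, 74 mm when it is fully home. Origin: centre of the underside; z up the jar's axis. 100 to 190 g, heavy at the bottom. It starts standing on the table.
- jar3: White round jar, absent (None) in some starts. Body 52 mm diameter and 64 mm tall, its foot bevelled 4 mm; grip it on the body. A cork stopper head, 42 mm diameter and 10 mm thick, stands over it: overall 84 mm tall when the stopper is loose, 74 mm when it is fully home. Origin: centre of the underside; z up the jar's axis. 100 to 190 g, heavy at the bottom. It starts standing on the table.
- jar4: White round jar, absent (None) in some starts. Body 52 mm diameter and 64 mm tall, its foot bevelled 4 mm; grip it on the body. A cork stopper head, 42 mm diameter and 10 mm thick, stands over it: overall 84 mm tall when the stopper is loose, 74 mm when it is fully home. Origin: centre of the underside; z up the jar's axis. 100 to 190 g, heavy at the bottom. It starts standing on the table.
- stopper1 (a joint): How far the stopper of jar1 has been pushed in, m: 0 loose (10 mm gap under its head), 0.010 fully home. It stays where it is pushed; pushing takes about 4 N.
- stopper2 (a joint): How far the stopper of jar2 has been pushed in, m: 0 loose (10 mm gap under its head), 0.010 fully home. It stays where it is pushed; pushing takes about 4 N.
- stopper3 (a joint): How far the stopper of jar3 has been pushed in, m: 0 loose (10 mm gap under its head), 0.010 fully home. It stays where it is pushed; pushing takes about 4 N.
- stopper4 (a joint): How far the stopper of jar4 has been pushed in, m: 0 loose (10 mm gap under its head), 0.010 fully home. It stays where it is pushed; pushing takes about 4 N.
- press: Bench lever press, bolted down; origin on the table under the middle of its wooden nest block, x along the row of pockets, y horizontal towards the hinge, z up. The nest block is 276 mm (x) by 80 mm (y), 32 mm tall, with four round pockets 57 mm in diameter, 22 mm deep and 66 mm apart, in a row at x = -99, -33, 33, 99 mm. Hinge posts, 116 mm tall, stand at x = -157 and 157 mm, y = 95 to 145 mm; a base plate 16 mm high lies at y = 42 to 142 mm.
- pocket1 (a point): Centre of the floor of pocket 1, 10 mm above the table and 22 mm below the top of the nest block: where the centre of a jar's underside comes to rest.
- pocket2 (a point): Centre of the floor of pocket 2, 10 mm above the table and 22 mm below the top of the nest block: where the centre of a jar's underside comes to rest.
- pocket3 (a point): Centre of the floor of pocket 3, 10 mm above the table and 22 mm below the top of the nest block: where the centre of a jar's underside comes to rest.
- pocket4 (a point): Centre of the floor of pocket 4, 10 mm above the table and 22 mm below the top of the nest block: where the centre of a jar's underside comes to rest.
- hinge (a point): Middle of the lever's hinge axis, which runs along the press's x; 100 mm above the table, at y = 120 mm of the press.
- grip (a point): Middle of the black grip of the handle bar (22 mm diameter, 130 mm long, along the press's x), 235 mm from the hinge axis; it moves with the lever. The bar is carried at its ends by two flat side arms at x = -139 and 139 mm, so the grip is free all round; the press plate between the arms spans 84 to 156 mm from the hinge.
- lever (a joint): Angle of the press lever, rad: 0 = resting open (upright, leaning 10 degrees back past the hinge), 1.75 = fully down against its stop (arms level, grip over the side of the nest away from the hinge, 100 mm above the table, stoppers pushed home). A return spring pulls it towards 0: about 3 N at the grip when open, 8 N when down, plus about 2 N per stopper while pushing; let go when low it flies back at over 2 rad/s, let go within 0.3 rad of open it stays below 1.1 rad/s.
- tray: Wooden tray, fixed, 156 by 156 mm, walls 26 mm high and 4 mm thick, floor 4 mm thick, divided by one 4 mm wall each way into four cells 72 mm square, centred at x, y = -38 or 38 mm of the tray. Origin: centre of the underside; x and y along its sides, z up.
- spool: Blue thread spool, 50 mm diameter, 60 mm tall; leave it alone.
- mallet: Hammer lying on the table; leave it alone.
Things that resemble listed ones, but are neither listed nor needed, are in the scene too. What is shaped like the jar4 but orange or pink is not meant. What is shaped like the jar1 but turquoise is not meant.

How it is judged:
On the way, in this order (a step that is already met when the one before it is completed fails the run):
1. every jar stands in a pocket of the press, released, with the lever open ((distance between jar1 and pocket1 below 0.007 m or distance between jar1 and pocket2 below 0.007 m or distance between jar1 and pocket3 below 0.007 m or distance between jar1 and pocket4 below 0.007 m) and angle between each of jar1, jar2, jar3, jar4's own z axis and vertical below 0.1 rad and (distance between jar2 and pocket1 below 0.007 m or distance between jar2 and pocket2 below 0.007 m or distance between jar2 and pocket3 below 0.007 m or distance between jar2 and pocket4 below 0.007 m) and (distance between jar3 and pocket1 below 0.007 m or distance between jar3 and pocket2 below 0.007 m or distance between jar3 and pocket3 below 0.007 m or distance between jar3 and pocket4 below 0.007 m) and (distance between jar4 and pocket1 below 0.007 m or distance between jar4 and pocket2 below 0.007 m or distance between jar4 and pocket3 below 0.007 m or distance between jar4 and pocket4 below 0.007 m) and contact force between the fingers and jar1 below 0.3 N and contact force between the fingers and jar2 below 0.3 N and contact force between the fingers and jar3 below 0.3 N and contact force between the fingers and jar4 below 0.3 N and value of joint lever below 0.1 rad), for 0.2 s.
2. the lever is pulled fully down (within 0.08 rad of its stop) on the jars in their pockets, every stopper pushed at least 7.5 mm of its 10 mm (value of joint lever above 1.67 rad and (distance between jar1 and pocket1 below 0.007 m or distance between jar1 and pocket2 below 0.007 m or distance between jar1 and pocket3 below 0.007 m or distance between jar1 and pocket4 below 0.007 m) and angle between each of jar1, jar2, jar3, jar4's own z axis and vertical below 0.1 rad and (distance between jar2 and pocket1 below 0.007 m or distance between jar2 and pocket2 below 0.007 m or distance between jar2 and pocket3 below 0.007 m or distance between jar2 and pocket4 below 0.007 m) and (distance between jar3 and pocket1 below 0.007 m or distance between jar3 and pocket2 below 0.007 m or distance between jar3 and pocket3 below 0.007 m or distance between jar3 and pocket4 below 0.007 m) and (distance between jar4 and pocket1 below 0.007 m or distance between jar4 and pocket2 below 0.007 m or distance between jar4 and pocket3 below 0.007 m or distance between jar4 and pocket4 below 0.007 m) and value of joint each of stopper1, stopper2, stopper3, stopper4 above 0.0075 m), for 0.2 s.
3. the lever is back open (below 0.1 rad) (value of joint lever below 0.1 rad), for 0.2 s.
At the end, for the whole second after the job is handed in: Every jar stands upright (within 0.1 rad) and at rest on the floor of a tray cell, released, its stopper pushed in at least 7.5 of 10 mm, and the lever rests open (below 0.1 rad) (x of jar1 in the frame of tray between -0.055 and 0.055 m and y of jar1 in the frame of tray between -0.055 and 0.055 m and z of each of jar1, jar2, jar3, jar4 in the frame of tray below 0.009 m and angle between each of jar1, jar2, jar3, jar4's own z axis and vertical below 0.1 rad and linear speed of each of jar1, jar2, jar3, jar4 below 0.03 m/s and value of joint each of stopper1, stopper2, stopper3, stopper4 above 0.0075 m and x of jar2 in the frame of tray between -0.055 and 0.055 m and y of jar2 in the frame of tray between -0.055 and 0.055 m and x of jar3 in the frame of tray between -0.055 and 0.055 m and y of jar3 in the frame of tray between -0.055 and 0.055 m and x of jar4 in the frame of tray between -0.055 and 0.055 m and y of jar4 in the frame of tray between -0.055 and 0.055 m and contact force between the fingers and jar1 below 0.3 N and contact force between the fingers and jar2 below 0.3 N and contact force between the fingers and jar3 below 0.3 N and contact force between the fingers and jar4 below 0.3 N and value of joint lever below 0.1 rad and contact force between the fingers and press below 0.3 N); the robot touches nothing.
It fails at once if the lever flies back (opens faster than 1.3 rad/s) (velocity of joint lever below -1.3 rad/s).
It fails at once if the spool is moved by more than 25 mm (distance of spool from where it was at the start of the episode above 0.025 m).
It fails at once if the hammer is moved by more than 25 mm (distance of mallet from where it was at the start of the episode above 0.025 m).
Of jar1, jar2, jar3, jar4 only 2 to 4 are there at a start; the rules pass over those that are not, and their reading is None.
At some moment in a run one of jar1, jar2, jar3, jar4 may be knocked a few centimetres aside while the robot is not near it.
It also fails if it takes over 210 s, if anything falls off the work surface, if the arm or the gripper's body presses on something with over 40 N, if the wrist force passes 120 N, or if a joint passes its speed limit or range.

ROBOT

A 7-joint arm with a two-finger parallel gripper is mounted at the origin on the work surface. World frame = base frame: x ahead of the robot, y to its left, z up, the work surface at z = 0. Lengths are in m, angles in rad, forces in N, time in s.
With the tool pointing down it reaches from about 0.425 to 0.8 m from the base axis. Payload 8.3 kg.
Tool frame: the origin (TCP) lies at the centre of the arm's flange, where the gripper is bolted on; the fingertips stand 173 mm ahead of it and the grasp point (between the pads) lies pinch_z ahead of it (pinch_z is the distance from the TCP to the grasp point, in m); z points along the fingers, y is the line along which they close (so a half turn about z gives the same grasp; the last joint's range is limited). The gripper opens to 85 mm and grips with 20 to 120 N. Pads are 22 mm wide; open, the fingers measure 114 mm over their backs; the gripper's body (76 mm by 85 mm) begins 54 mm behind the grasp point. The pads swing forward as they close: fully open they stand 13 mm farther back than shut.
Start: joints at [-1.279, 0.383, 0.016, 1.37, -0.006, 1.388, -0.046], TCP at [0.217, 0.586, 0.405] pointing down, gripper open.
Joint ranges: [-2.95, 2.95], [-0.25, 2.06], [-1.52, 1.56], [0.18, 2.33], [-1.44, 4.58], [0.02, 2.06], [-3.01, 3.01]. Speed limits (rad/s): [2.39, 2.39, 3.01, 3.01, 3.14, 3.14, 3.14].

INTERFACE

Orientations are given as a unit quaternion [w, x, y, z].
In Python, from rig import * gives the robot as it stands.
- The arm moves only by the tool carry_out, never from a script. Its argument "motion" is a list of rows, each a list of 4 numbers: the shift along the tool's x, y, z in m, then the turn about the tool's z in degrees. In form: [[x, y, z, twist], ...]. A call has 1 to 12 rows; each row shifts and turns the commanded pose from where the row before left it, along the tool's axes as they then stand; what a row does not reach is not made up. A row lasts 1/12 s, in which the tool goes at most 41.7 mm and 7.16 degrees, less where a joint would pass 70% of its speed; a pose out of reach is approached as far as the arm can. A call with a gripper value outside its range is refused whole. "hand" is the opening in per cent of the stroke, from 0 (shut) to 100 (fully open), set as the call begins (left out, the last holds). The fingers move at their own pace and stop on an object; the grip force is fixed at half the most. Time passes only in rows, so rows that do not move let the fingers close. It gives the time, the measured TCP pose, the force, the opening and the grip force at its end, in the units of the state.
- sense(): the state, without advancing time (a new reading comes with each control period).
- snapshot(name): name is "side" or "top"; returns a dict with "frame" (384x512x3 uint8, blue, green, red), "camera_matrix" (3x3 intrinsics, pixels), "world_to_cam" (4x4, takes a point from world to camera coordinates). Camera axes: x right, y down, z forward; pixel columns grow to the right and rows downward; lengths in m; the calibration is good to about 2 mm. A picture is of the moment at which its call begins. There is no depth.
- finish_job(): hands the job in; it is judged then, once.
The state is a dict: "time": time; "q": joint angles; "qd": joint speeds; "joint_efforts": joint torques, N m; "eef_pos": TCP position; "tool_rot": TCP orientation; "ft_force": force on the tool from outside, world axes, zero at the start; "moment": the same for the moment, N m; "finger_gap": finger opening in m; "grasp_force": force on a finger pad.
Only numpy, scipy, OpenCV 4.12 (cv2) and the standard library are available. Lean on these libraries where they do the work, as an engineer would, in place of code of your own. Each camera call takes 0.05 s, during which the arm holds its last target. There are 200 camera calls.

## Working session

There is one attempt and no reset: what is moved stays moved. The work goes in short steps, Python scripts to look and compute and a tool call to move; the robot and the scene stay as the last step left them, time stands still between calls to the robot, and variables do not carry over. Pictures are saved under pics/ and viewed, at most 14 in all, crops included, and the job is handed in when it is done.

Besides the shell and the picture viewer there is one more tool, called after ">>>" as name([rows], argument=value, ...), one row to a line, values as JSON. carry_out: Moves the arm, as the interface text tells. Its arguments: {"type":"object","properties":{"motion":{"type":"array","items":{"type":"array","items":{"type":"number"}}},"hand":{"type":"number"}},"required":["motion"]}

```bash
ls; mkdir -p pics
python3 - <<'E'
from rig import *
import cv2,pickle
s=sense();print(s)
for n in("top","side"):
    d=snapshot(n);cv2.imwrite(f"pics/{n}0.png",d["frame"]);pickle.dump(d,open(n+".pkl","wb"));print(d["camera_matrix"],d["world_to_cam"])
E
```

```text
pics
{'time': 0.0, 'q': array([-1.27891268,  0.38424069,  0.01636578,  1.37118501, -0.00630037,
        1.38817919, -0.04655081]), 'qd': array([-0.00041467,  0.00063676,  0.00205493,  0.00061412,  0.00011802,
        0.00022812,  0.00174375]), 'joint_efforts': array([-3.23513304e-04, -6.27619600e+01,  8.44096933e-01, -3.71816146e+01,
        1.65061885e-02,  1.44332173e-02, -1.02576060e-06]), 'eef_pos': array([0.21701548, 0.58593384, 0.40366291]), 'tool_rot': array([-1.57134712e-04,  1.76452866e-01,  9.84308601e-01, -9.68873180e-04]), 'ft_force': array([ 0.39446488,  0.48862314, -0.49793637]), 'moment': array([0.05285506, 0.00359273, 0.01649852]), 'grasp_force': 0.0, 'finger_gap': 0.08540640274608402}
[[359.66213197   0.         261.35321179]
 [  0.         359.66213197 189.77892032]
 [  0.           0.           1.        ]] [[ 0.02982337 -0.99935253 -0.02012689 -0.00707245]
 [-0.99741287 -0.0284358  -0.0660225   0.57132523]
 [ 0.06540743  0.02204384 -0.99761512  1.00971886]
 [ 0.          0.          0.          1.        ]]
[[358.2357019    0.         251.63223556]
 [  0.         358.2357019  185.25849524]
 [  0.           0.           1.        ]] [[ 0.73238752 -0.68080568 -0.0105903  -0.43751618]
 [-0.48799959 -0.51399963 -0.70545076  0.41907783]
 [ 0.47483147  0.5218314  -0.70867981  0.73701691]
 [ 0.          0.          0.          1.        ]]
```

View pics/top0.png

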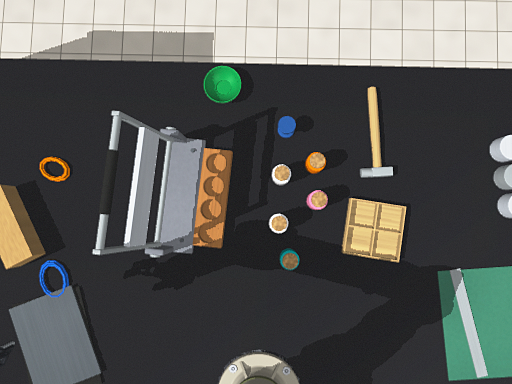

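View pics/side0.png

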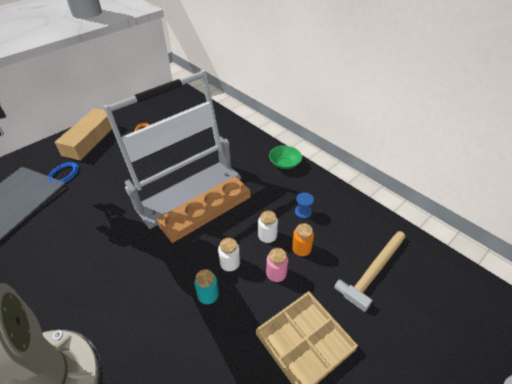

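The top view shows white jars at (281,174) and (278,223). Orange (316,162), pink (317,200) and teal (290,260) are decoys, and the spool is at (287,127). The nest is at about (212,198), the tray at (375,230), and the handle grip at (108,180). The side view agrees. The grey-white cylinders at the right edge (505,178) have no cork and look out of reach, so I'll check them in the crop.

```bash
cat > h.py <<'E'
import numpy as np,cv2,pickle
from scipy.spatial.transform import Rotation as R
def ray(d,u,v):
    T=d["world_to_cam"];Rm=T[:3,:3];c=-Rm.T@T[:3,3]
    return c,Rm.T@np.linalg.inv(d["camera_matrix"])@[u,v,1.]
def plane(d,u,v,z):
    c,r=ray(d,u,v);return c+r*(z-c[2])/r[2]
def tri(l):
    A=0;b=0
    for c,r in l:
        r=r/np.linalg.norm(r);P=np.eye(3)-np.outer(r,r);A=A+P;b=b+P@c
    return np.linalg.solve(A,b)
def proj(d,p):
    q=d["world_to_cam"]@np.r_[p,1];k=d["camera_matrix"]@q[:3];return k[:2]/k[2]
def blobs(m,amin):
    n,l,s,c=cv2.connectedComponentsWithStats(m.astype(np.uint8))
    return [(s[i,4],*c[i].round(1),*s[i,:4]) for i in range(1,n) if s[i,4]>=amin]
E
python3 - <<'E'
from rig import *
from h import *
t=pickle.load(open("top.pkl","rb"));s=pickle.load(open("side.pkl","rb"))
for n,d in(("top",t),("side",s)):
    hsv=cv2.cvtColor(d["frame"],cv2.COLOR_BGR2HSV);H,S,V=cv2.split(hsv)
    print(n,"brown");[print(*map(float,b)) for b in blobs((H>5)&(H<22)&(S>60)&(V>90),40)]
    print(n,"white");[print(*map(float,b)) for b in blobs((S<50)&(V>215),40)][:0]
print(globals().get("pinch_z"), plane(t,505,178,0),plane(t,108,180,.331))
a=cv2.resize(t["frame"][110:280,190:420],None,fx=2.6,fy=2.6,interpolation=3)
b=cv2.resize(t["frame"][120:240,450:512],None,fx=2.6,fy=2.6)
c=np.zeros((a.shape[0],a.shape[1]+b.shape[1],3),np.uint8);c[:,:a.shape[1]]=a;c[:b.shape[0],a.shape[1]:]=b
cv2.imwrite("pics/crop.png",c)
E
```

```text
top brown
593.0 374.0 124.7 367.0 86.0 15.0 81.0
2869.0 212.3 197.4 193.0 148.0 40.0 100.0
353.0 315.1 162.3 305.0 152.0 21.0 22.0
368.0 54.4 168.9 39.0 156.0 31.0 26.0
178.0 281.6 172.7 275.0 166.0 15.0 15.0
2421.0 16.2 231.0 0.0 184.0 45.0 86.0
186.0 318.7 198.9 311.0 192.0 16.0 15.0
2757.0 373.6 229.4 342.0 198.0 65.0 65.0
180.0 278.8 223.0 272.0 216.0 15.0 15.0
180.0 289.7 260.3 283.0 253.0 15.0 15.0
top white
67.0 1.1 9.3 0.0 0.0 4.0 22.0
629.0 18.2 10.5 3.0 0.0 31.0 22.0
656.0 48.4 10.9 33.0 0.0 31.0 23.0
667.0 78.4 11.0 64.0 0.0 30.0 23.0
697.0 108.6 11.5 94.0 0.0 30.0 24.0
699.0 139.1 11.6 124.0 0.0 31.0 25.0
731.0 169.6 12.0 155.0 0.0 30.0 25.0
743.0 200.2 12.1 185.0 0.0 31.0 26.0
767.0 230.8 12.6 216.0 0.0 31.0 26.0
779.0 261.8 12.8 247.0 0.0 30.0 27.0
803.0 292.6 13.1 278.0 0.0 30.0 27.0
1710.0 323.4 28.6 308.0 0.0 31.0 58.0
835.0 354.6 13.6 340.0 0.0 30.0 29.0
869.0 386.5 14.0 371.0 0.0 31.0 29.0
856.0 417.5 14.4 403.0 0.0 30.0 30.0
897.0 449.0 15.0 434.0 1.0 31.0 29.0
874.0 480.6 15.5 466.0 1.0 31.0 30.0
406.0 504.5 16.0 498.0 2.0 14.0 29.0
842.0 16.1 37.0 1.0 23.0 31.0 
[... 1866 characters left out ...]
0 40.2 41.2 30.0 37.0 21.0 10.0
56.0 174.8 68.6 171.0 65.0 10.0 8.0
59.0 219.3 96.9 213.0 94.0 14.0 7.0
76.0 229.5 103.3 223.0 99.0 14.0 9.0
126.0 166.0 119.5 127.0 102.0 81.0 35.0
279.0 250.0 115.3 233.0 106.0 34.0 20.0
162.0 272.3 128.7 262.0 123.0 22.0 13.0
126.0 288.1 139.0 279.0 133.0 18.0 12.0
190.0 306.1 148.9 295.0 142.0 23.0 15.0
215.0 323.3 159.8 311.0 152.0 25.0 17.0
248.0 343.3 172.0 330.0 164.0 27.0 18.0
196.0 364.0 185.5 353.0 177.0 22.0 17.0
317.0 387.4 198.8 373.0 189.0 30.0 21.0
338.0 411.2 213.5 397.0 203.0 30.0 22.0
396.0 438.8 230.1 423.0 218.0 33.0 25.0
395.0 497.8 266.0 482.0 254.0 30.0 24.0
0.1547 [ 0.62648722 -0.69030239  0.        ] [0.56172702 0.31154343 0.331     ]
```

View pics/crop.png

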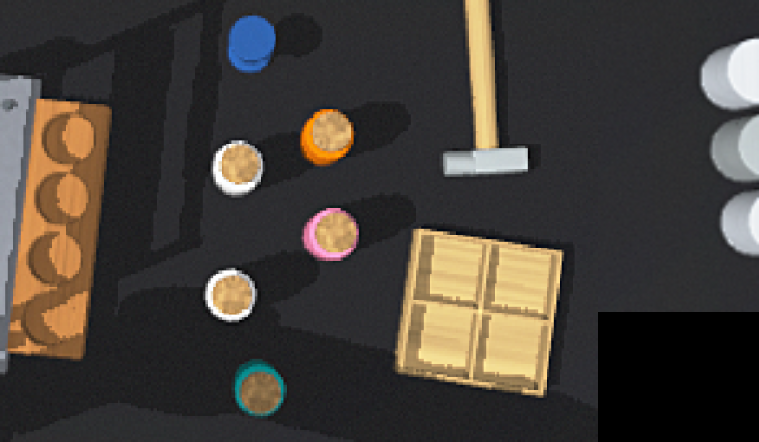

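The crop confirms two white corked jars, at (281,174) and (278,223). The cylinders on the right are corkless cups about 0.93 m away, so they are not meant. Next I'll take a closer look at the nest in both views.

Run:
```python
from h import *
t=pickle.load(open("top.pkl","rb"));s=pickle.load(open("side.pkl","rb"))
P=tri([ray(t,281.6,172.7),ray(s,267.9,216.9)]);Q=tri([ray(t,278.8,223.0),ray(s,227.9,244.6)])
print("jars",P,Q, plane(t,281.6,172.7,.084),plane(t,278.8,223,.084))
for n,u in (("or",(315.1,162.3)),("pink",(318.7,198.9)),("teal",(289.7,260.3))): print(n,plane(t,*u,.08))
print("spool",plane(t,287,126,.06))
a=cv2.resize(t["frame"][142:255,185:240],None,fx=5,fy=5,interpolation=0)
b=cv2.resize(s["frame"][168:245,145:260],None,fx=4.4,fy=4.4,interpolation=0)
c=np.zeros((565,a.shape[1]+b.shape[1],3),np.uint8);c[:a.shape[0],:a.shape[1]]=a;c[:b.shape[0],a.shape[1]:]=b
print(c.shape);cv2.imwrite("pics/nest.png",c)
# tray: outer mask rect
for d,(x0,x1,y0,y1) in((t,(335,415,190,270)),):
    hsv=cv2.cvtColor(d["frame"],cv2.COLOR_BGR2HSV);H,S,V=cv2.split(hsv)
    m=((H>5)&(H<30)&(S>40)&(V>60)).astype(np.uint8);mm=np.zeros_like(m);mm[y0:y1,x0:x1]=m[y0:y1,x0:x1]
    r=cv2.minAreaRect(cv2.findNonZero(mm));bx=cv2.boxPoints(r);print(r,[plane(d,*q,.026).round(4).tolist() for q in bx],plane(d,*r[0],.02))
```

```text
jars [ 0.61488815 -0.04506397  0.08293693] [ 0.48009314 -0.04104184  0.08427036] [ 0.61447273 -0.044797    0.084     ] [ 0.47984245 -0.04087306  0.084     ]
or [ 0.64558074 -0.13434652  0.08      ]
pink [ 0.5471998  -0.14592221  0.08      ]
teal [ 0.38217187 -0.07246697  0.08      ]
spool [ 0.74781293 -0.05714554  0.06      ]
(565, 781, 3)
((373.4743347167969, 229.4959716796875), (60.2535400390625, 57.186279296875), 8.972626686096191) [[0.3999, -0.2135, 0.026], [0.5586, -0.2361, 0.026], [0.537, -0.4028, 0.026], [0.3793, -0.3787, 0.026]] [ 0.46809599 -0.30968168  0.02      ]
```

View pics/nest.png

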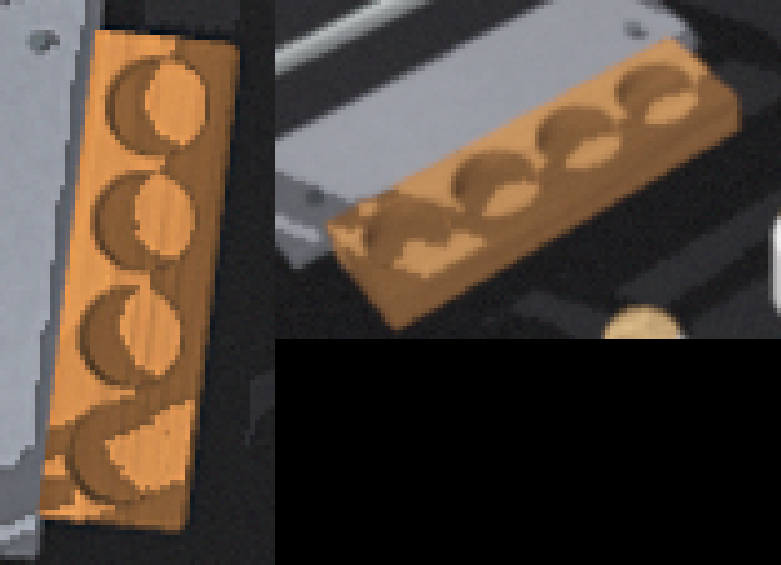

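The pocket rims in the top crop (5x) are centred at about (157,106), (144,220), (131,336) and (118,451). In the side crop, three are clear at (657,95), (579,137) and (496,183).

Run:
```python
from rig import *
from h import *
t=pickle.load(open("top.pkl","rb"));s=pickle.load(open("side.pkl","rb"))
T=[(157,106),(144,220),(131,336),(118,451)];S=[(657,95),(579,137),(496,183)]
W=[]
for a in T:
    W.append(plane(t,185+a[0]/5-.4,142+a[1]/5-.4,.032))
W=np.array(W)
W2=np.array([plane(s,145+(a[0]-275)/4.4-.4,168+a[1]/4.4-.4,.032) for a in S])
print(W,np.linalg.norm(np.diff(W,axis=0),axis=1));print(W2,np.linalg.norm(np.diff(W2,axis=0),axis=1))
k=np.array([99,33,-33,-99])/1000
c=W.mean(0);ax=(k@(W-c))/(k@k);print("centre",c,"axis",ax,"yaw deg",np.degrees(np.arctan2(ax[1],ax[0])))
ax[2]=0;ax/=np.linalg.norm(ax);yv=np.array([-ax[1],ax[0],0])
print("grip open exp",c[:2]+yv[:2]*.1608)
g=c+yv*.1608;g[2]=.3314;print("proj grip",proj(t,g),proj(s,g))
d=np.array([.5586,-.2361])-[.3999,-.2135];print("tray yaw",np.degrees(np.arctan2(d[1],d[0])))
print("pockets",[(c+ax*q).round(4).tolist() for q in -k], "tool",sense()['eef_pos'])
q=sense()['tool_rot'];print(R.from_quat(q[[1,2,3,0]]).as_matrix().round(3))
```

```text
[[0.64361692 0.140568   0.032     ]
 [0.5784103  0.14546745 0.032     ]
 [0.51260525 0.15028314 0.032     ]
 [0.44789865 0.15508145 0.032     ]] [0.06539043 0.06598102 0.06488427]
[[0.64230049 0.13828726 0.032     ]
 [0.57825544 0.14449872 0.032     ]
 [0.51283395 0.14985622 0.032     ]] [0.06434556 0.06564049]
centre [0.54563278 0.14785001 0.032     ] axis [ 0.98933314 -0.07326674  0.        ] yaw deg -4.235404145821491
grip open exp [0.55750857 0.30821087]
proj grip [109.43265039 182.11880069] [157.97400356  90.57790348]
tray yaw -8.104828522750209
pockets [[0.4469, 0.1552, 0.032], [0.5127, 0.1503, 0.032], [0.5785, 0.1454, 0.032], [0.6444, 0.1405, 0.032]] tool [0.21703235 0.58594806 0.40375353]
[[-0.938  0.347 -0.001]
 [ 0.347  0.938 -0.002]
 [-0.    -0.002 -1.   ]]
```

Measurements check out: jars at 84 mm height, pocket spacing about 66 mm, and the grip projects to where it's seen. I'll rise above the lever and then cross over towards jar A.

>>> carry_out([
  [0,0,-0.04,0],
  [0,0,-0.04,0],
  [0,0,-0.04,0],
  [0,0,-0.04,0],
  [0,0,0,0],
], hand=100)

```text
time: 0.52
eef_pos: [0.2169, 0.5853, 0.5738]
tool_rot: [0.001, 0.176, 0.984, 0.006]
ft_force: [0.7, 0.9, 2.6]
finger_gap: 0.0853
grasp_force: 0.0
```

>>> carry_out([
  [-0.02,-0.02,0,0],
  [-0.02,-0.02,0,0],
  [-0.02,-0.02,0,0],
  [-0.02,-0.02,0,0],
  [-0.02,-0.02,0,0],
  [-0.02,-0.02,0,0],
  [-0.02,-0.02,0,0],
  [-0.02,-0.02,0,0],
  [-0.02,-0.02,0,0],
  [0,0,0,0],
])

```text
time: 1.35
eef_pos: [0.3266, 0.3495, 0.5654]
tool_rot: [0.001, 0.181, 0.984, -0.0]
ft_force: [0.5, 0.3, 0.5]
finger_gap: 0.0852
grasp_force: 0.0
```

>>> carry_out([
  [-0.025,-0.017,0,0],
  [-0.025,-0.017,0,0],
  [-0.025,-0.017,0,0],
  [-0.025,-0.017,0,0],
  [-0.025,-0.017,0,0],
  [-0.025,-0.017,0,0],
  [-0.025,-0.017,0,0],
  [-0.025,-0.017,0,0],
])

```text
time: 2.02
eef_pos: [0.4642, 0.1566, 0.5645]
tool_rot: [-0.0, 0.176, 0.984, -0.0]
ft_force: [0.5, -0.1, 0.4]
finger_gap: 0.0854
grasp_force: 0.0
```

>>> carry_out([
  [-0.025,-0.017,0,0],
  [-0.025,-0.017,0,0],
  [-0.025,-0.017,0,0],
  [-0.025,-0.017,0,0],
  [-0.025,-0.017,0.03,0],
  [-0.025,-0.017,0.03,0],
  [-0.025,-0.017,0.03,0],
  [-0.025,-0.017,0.03,0],
  [0,0,0.03,0],
  [0,0,0.03,0],
  [0,0,0,0],
])

```text
time: 2.93
eef_pos: [0.6011, -0.0369, 0.3802]
tool_rot: [-0.005, 0.177, 0.984, -0.001]
ft_force: [-0.6, 0.5, -0.8]
finger_gap: 0.0853
grasp_force: 0.0
```

```bash
cat >> h.py <<'E'
def go(s,x,y,z=None,yaw=None):
    """shift in tool axes to world point; yaw (deg) of tool y"""
    q=s['tool_rot'];M=R.from_quat(q[[1,2,3,0]]).as_matrix();p=s['eef_pos']
    d=np.array([x,y,p[2] if z is None else z])-p
    print("t",round(s['time'],1),"at",p.round(4),"tool shift",(M.T@d).round(4),"yaw",np.degrees(np.arctan2(M[1,1],M[0,1])).round(1),"tilt",np.degrees(np.arccos(-M[2,2])).round(2))
E
python3 -c "
from rig import *;from h import *
s=sense();go(s,.6146,-.0449,.201);print(s['ft_force'])"
```

```text
t 2.9 at [ 0.6011 -0.0369  0.3802] tool shift [-0.0173 -0.0019  0.179 ] yaw 69.6 tilt 0.64
[-0.63540504  0.47999514 -0.84936144]
```

>>> carry_out([
  [-0.017,-0.002,0,0],
  [0,0,0,0],
  [0,0,0.03,0],
  [0,0,0.03,0],
  [0,0,0,0],
  [0,0,0,0],
])

```text
time: 3.43
eef_pos: [0.6174, -0.0441, 0.3275]
tool_rot: [-0.001, 0.176, 0.984, -0.0]
ft_force: [0.9, 0.1, 1.1]
finger_gap: 0.0856
grasp_force: 0.0
```

```bash
python3 -c "
from rig import *;from h import *
s=sense();go(s,.6146,-.0449,.201)"
```

```text
t 3.4 at [ 0.6174 -0.0441  0.3275] tool shift [ 0.0021 -0.0016  0.1265] yaw 69.7 tilt 0.13
```

>>> carry_out([
  [0.002,-0.002,0.025,0],
  [0,0,0.025,0],
  [0,0,0.025,0],
  [0,0,0.025,0],
  [0,0,0.025,0],
  [0,0,0,0],
  [0,0,0,0],
  [0,0,0,0],
])

```text
time: 4.1
eef_pos: [0.6164, -0.0462, 0.2054]
tool_rot: [0.002, 0.176, 0.984, 0.0]
ft_force: [-0.0, -0.1, 0.2]
finger_gap: 0.0852
grasp_force: 0.0
```

>>> carry_out([
  [0,0,0,0],
  [0,0,0,0],
  [0,0,0,0],
  [0,0,0,0],
  [0,0,0,0],
  [0,0,0,0],
  [0,0,0,0],
  [0,0,0,0],
  [0,0,0,0],
  [0,0,0,0],
], hand=0)

```text
time: 4.93
eef_pos: [0.6159, -0.0462, 0.2043]
tool_rot: [0.001, 0.176, 0.984, 0.0]
ft_force: [-1.3, 0.2, 8.3]
finger_gap: 0.0503
grasp_force: 62.6
```

>>> carry_out([
  [0,0,-0.02,0],
  [0,0,-0.03,0],
  [0,0,-0.03,0],
  [0,0,0,0],
  [0,0,0,0],
])

```text
time: 5.35
eef_pos: [0.6158, -0.0464, 0.2848]
tool_rot: [0.002, 0.177, 0.984, 0.001]
ft_force: [0.6, -0.1, -0.9]
finger_gap: 0.0505
grasp_force: 62.7
```

```bash
python3 -c "
from rig import *;from h import *
s=sense();print(s['finger_gap'],s['ft_force']);go(s,.646,.1394)"
```

```text
0.05048266130516444 [ 0.62557018 -0.08630904 -0.85889483]
t 5.3 at [ 0.6158 -0.0464  0.2848] tool shift [0.0362 0.1847 0.0002] yaw 69.7 tilt 0.26
```

>>> carry_out([
  [0.004,0.0185,0,0],
  [0.004,0.0185,0,0],
  [0.004,0.0185,0,0],
  [0.004,0.0185,0,0],
  [0.004,0.0185,0,0],
  [0.004,0.0185,0,0],
  [0.004,0.0185,0,0],
  [0.004,0.0185,0,0],
  [0.004,0.0185,0,0],
  [0,0.018,0,0],
  [0,0,0,0],
  [0,0,0,0],
])

```text
time: 6.35
eef_pos: [0.6449, 0.141, 0.2806]
tool_rot: [-0.001, 0.175, 0.985, -0.0]
ft_force: [0.1, -0.2, -1.7]
finger_gap: 0.0504
grasp_force: 62.7
```

Run:
```python
from rig import *;from h import *
s=sense();go(s,.646,.1394,.2145)
d=snapshot("top");e=snapshot("side")
a=cv2.resize(d["frame"][130:270,180:340],None,fx=2.5,fy=2.5,interpolation=3);b=cv2.resize(e["frame"][140:280,140:300],None,fx=2.5,fy=2.5,interpolation=3)
cv2.imwrite("pics/p4.png",np.hstack([a,b]))
```

```text
t 6.3 at [0.6449 0.141  0.2806] tool shift [-0.0017 -0.0011  0.0661] yaw 69.8 tilt 0.15
```

View pics/p4.png

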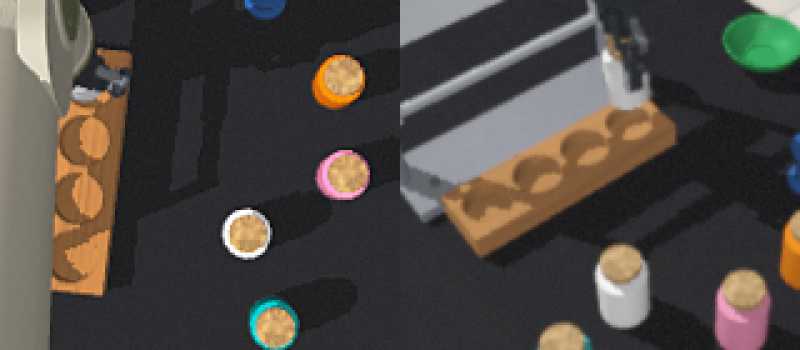

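The side view shows the held jar above the far pocket (4). Jar B still stands in place.

>>> carry_out([
  [-0.002,-0.001,0.012,0],
  [0,0,0.012,0],
  [0,0,0.01,0],
  [0,0,0.006,0],
  [0,0,0,0],
  [0,0,0,0],
])

```text
time: 6.95
eef_pos: [0.6468, 0.1377, 0.2414]
tool_rot: [-0.001, 0.177, 0.984, -0.0]
ft_force: [0.9, 0.4, -0.5]
finger_gap: 0.0503
grasp_force: 62.6
```

```bash
python3 -c "
from rig import *;from h import *
s=sense();print(s['finger_gap'],s['ft_force']);go(s,.646,.1394,.2145)"
```

```text
0.05032767966720702 [ 0.91145504  0.42092735 -0.47225832]
t 7.0 at [0.6468 0.1377 0.2414] tool shift [0.0013 0.0014 0.0269] yaw 69.7 tilt 0.09
```

>>> carry_out([
  [0.001,0.001,0,0],
  [0,0,0.004,0],
  [0,0,0.004,0],
  [0,0,0.004,0],
  [0,0,0,0],
  [0,0,0,0],
])

```text
time: 7.45
eef_pos: [0.6462, 0.1391, 0.2299]
tool_rot: [-0.0, 0.176, 0.984, -0.0]
ft_force: [-0.3, -0.4, -0.9]
finger_gap: 0.0504
grasp_force: 62.7
```

>>> carry_out([
  [0,0,0.004,0],
  [0,0,0.004,0],
  [0,0,0,0],
  [0,0,0,0],
])

```text
time: 7.78
eef_pos: [0.6462, 0.1391, 0.2218]
tool_rot: [-0.0, 0.176, 0.984, -0.0]
ft_force: [-0.2, 0.2, -0.4]
finger_gap: 0.0501
grasp_force: 62.7
```

```bash
python3 -c "
from rig import *;from h import *
s=sense();print(s['finger_gap'],s['ft_force']);go(s,.646,.1394,.2145)"
```

```text
0.05009714709049447 [-0.17904026  0.16611564 -0.37196367]
t 7.8 at [0.6462 0.1391 0.2218] tool shift [0.0003 0.0002 0.0073] yaw 69.7 tilt 0.05
```

Base is at 17.5 mm and inside the pocket with no contact force. I'll lower the rest of the way and release.

>>> carry_out([
  [0,0,0.003,0],
  [0,0,0.003,0],
  [0,0,0.001,0],
  [0,0,0,0],
  [0,0,0,0],
])

```text
time: 8.2
eef_pos: [0.6463, 0.1391, 0.2151]
tool_rot: [-0.0, 0.176, 0.984, -0.0]
ft_force: [-0.1, 0.0, -0.1]
finger_gap: 0.0503
grasp_force: 62.7
```

>>> carry_out([
  [0,0,0,0],
  [0,0,0,0],
  [0,0,0,0],
  [0,0,0,0],
  [0,0,0,0],
  [0,0,0,0],
  [0,0,0,0],
], hand=100)

```text
time: 8.78
eef_pos: [0.6464, 0.1391, 0.2153]
tool_rot: [0.0, 0.176, 0.984, 0.0]
ft_force: [-0.2, -0.3, -0.0]
finger_gap: 0.0852
grasp_force: 0.0
```

>>> carry_out([
  [0,0,-0.02,0],
  [0,0,-0.03,0],
  [0,0,-0.03,0],
  [0,0,-0.03,0],
  [0,0,-0.03,0],
  [0,-0.03,0,0],
  [0,-0.03,0,0],
  [0,-0.03,0,0],
  [0,-0.03,0,0],
  [0,-0.03,0,0],
  [0,-0.03,0,0],
  [0,0,0,0],
])

```text
time: 9.78
eef_pos: [0.5818, -0.0374, 0.3561]
tool_rot: [0.0, 0.181, 0.983, -0.001]
ft_force: [0.4, -1.3, 1.3]
finger_gap: 0.0856
grasp_force: 0.0
```

```bash
cat >> h.py <<'E'
def corks(d,show=True):
    H,S,V=cv2.split(cv2.cvtColor(d["frame"],cv2.COLOR_BGR2HSV))
    for b in blobs((H>5)&(H<24)&(S>50)&(V>90),80):
        if b[0]<1200 and b[5]<30: print(b[0],b[1],b[2],plane(d,b[1],b[2],.084).round(4),plane(d,b[1],b[2],.094).round(4))
E
python3 - <<'E'
from rig import *;from h import *
s=sense();go(s,.48,-.041,.201)
d=snapshot("top");e=snapshot("side");corks(d);print();corks(e)
a=cv2.resize(d["frame"][130:270,180:340],None,fx=2.5,fy=2.5,interpolation=3);b=cv2.resize(e["frame"][140:280,140:300],None,fx=2.5,fy=2.5,interpolation=3)
cv2.imwrite("pics/p5.png",np.hstack([a,b]))
E
```

```text
t 9.8 at [ 0.5818 -0.0374  0.3561] tool shift [ 0.094  -0.0392  0.1551] yaw 69.1 tilt 0.16
737 374.0 125.5 [ 0.7491 -0.29    0.084 ] [ 0.7465 -0.2871  0.094 ]
103 321.6 199.5 [ 0.5456 -0.1531  0.084 ] [ 0.5452 -0.1516  0.094 ]

129 231.1 174.9 [0.649  0.1435 0.084 ] [0.6425 0.1351 0.094 ]
583 302.3 239.7 [ 0.6249 -0.1571  0.084 ] [ 0.6187 -0.1613  0.094 ]
216 227.9 244.8 [ 0.4801 -0.0415  0.084 ] [ 0.4759 -0.0474  0.094 ]
234 277.3 255.2 [ 0.5469 -0.1462  0.084 ] [ 0.5418 -0.1506  0.094 ]
257 204.1 277.1 [ 0.3824 -0.0726  0.084 ] [ 0.3795 -0.078   0.094 ]
```

View pics/p5.png

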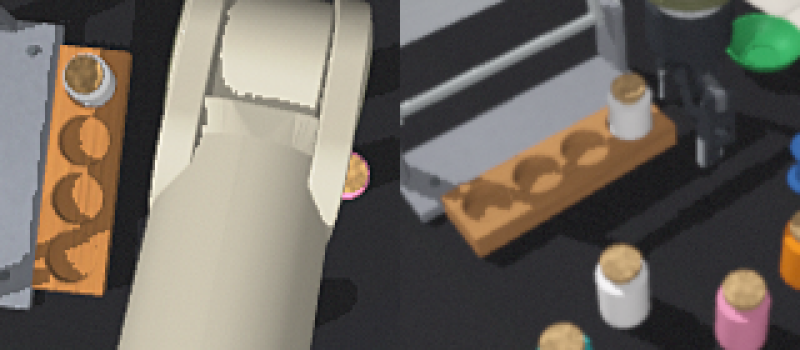

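Jar A now stands in pocket 4 and jar B is unmoved at (.480,-.041). Now jar B.

>>> carry_out([
  [0.025,-0.01,0,0],
  [0.025,-0.01,0,0],
  [0.022,-0.01,0,0],
  [0.022,-0.009,0.01,0],
  [0,0,0.02,0],
  [0,0,0,0],
  [0,0,0,0],
  [0,0,0,0],
])

```text
time: 10.55
eef_pos: [0.4831, -0.0328, 0.3261]
tool_rot: [0.0, 0.176, 0.984, -0.0]
ft_force: [0.1, 0.3, 0.8]
finger_gap: 0.0854
grasp_force: 0.0
```

```bash
python3 -c "
from rig import *;from h import *
s=sense();go(s,.480,-.0412,.203)"
```

```text
t 10.6 at [ 0.4831 -0.0328  0.3261] tool shift [ 1.000e-04 -8.900e-03  1.231e-01] yaw 69.7 tilt 0.04
```

>>> carry_out([
  [0,-0.009,0,0],
  [0,0,0.025,0],
  [0,0,0.025,0],
  [0,0,0.025,0],
  [0,0,0.025,0],
  [0,0,0.022,0],
  [0,0,0,0],
  [0,0,0,0],
  [0,0,0,0],
])

```text
time: 11.3
eef_pos: [0.4799, -0.0426, 0.2047]
tool_rot: [0.001, 0.177, 0.984, -0.0]
ft_force: [0.7, -0.1, 0.4]
finger_gap: 0.0853
grasp_force: 0.0
```

>>> carry_out([
  [0,0,0,0],
  [0,0,0,0],
  [0,0,0,0],
  [0,0,0,0],
  [0,0,0,0],
  [0,0,0,0],
  [0,0,0,0],
  [0,0,0,0],
  [0,0,0,0],
], hand=0)

```text
time: 12.05
eef_pos: [0.4797, -0.0421, 0.2048]
tool_rot: [0.001, 0.176, 0.984, 0.001]
ft_force: [-3.4, 0.6, 10.3]
finger_gap: 0.0507
grasp_force: 60.8
```

```bash
python3 -c "
from rig import *;from h import *
s=sense();go(s,.480,-.0412,.203)"
```

```text
t 12.1 at [ 0.4797 -0.0421  0.2048] tool shift [-0.      0.0009  0.0018] yaw 69.7 tilt 0.13
```

>>> carry_out([
  [0,0,-0.02,0],
  [0,0,-0.03,0],
  [0,0,-0.03,0],
  [0,0,0,0],
  [0,0,0,0],
])

```text
time: 12.47
eef_pos: [0.4797, -0.0421, 0.2852]
tool_rot: [0.002, 0.176, 0.984, 0.001]
ft_force: [-0.1, -0.6, -2.2]
finger_gap: 0.0503
grasp_force: 62.9
```

```bash
python3 -c "
from rig import *;from h import *
s=sense();go(s,.5127,.1497,.203)"
```

```text
t 12.5 at [ 0.4797 -0.0421  0.2852] tool shift [0.0359 0.1911 0.0825] yaw 69.7 tilt 0.25
```

>>> carry_out([
  [0.004,0.019,0,0],
  [0.004,0.019,0,0],
  [0.004,0.019,0,0],
  [0.004,0.019,0,0],
  [0.004,0.019,0,0],
  [0.004,0.019,0,0],
  [0.004,0.019,0,0],
  [0.004,0.019,0,0],
  [0.004,0.019,0,0],
  [0,0.02,0,0],
  [0,0,0,0],
  [0,0,0,0],
])

```text
time: 13.47
eef_pos: [0.5111, 0.1507, 0.2818]
tool_rot: [-0.001, 0.175, 0.985, -0.001]
ft_force: [-0.3, -0.8, -1.7]
finger_gap: 0.0506
grasp_force: 62.9
```

>>> carry_out([
  [0,0,0.012,0],
  [0,0,0.012,0],
  [0,0,0.008,0],
  [0,0,0,0],
  [0,0,0,0],
])

```text
time: 13.88
eef_pos: [0.5113, 0.1489, 0.2504]
tool_rot: [-0.001, 0.177, 0.984, -0.001]
ft_force: [0.3, 0.2, -0.4]
finger_gap: 0.0506
grasp_force: 62.9
```

```bash
python3 -c "
from rig import *;from h import *
s=sense();go(s,.5127,.1497,.215)"
```

```text
t 13.9 at [0.5113 0.1489 0.2504] tool shift [-0.0011  0.0013  0.0354] yaw 69.6 tilt 0.12
```

>>> carry_out([
  [-0.001,0.001,0.004,0],
  [0,0,0.004,0],
  [0,0,0.004,0],
  [0,0,0.004,0],
  [0,0,0.004,0],
  [0,0,0.004,0],
  [0,0,0.004,0],
  [0,0,0,0],
  [0,0,0,0],
])

```text
time: 14.63
eef_pos: [0.5128, 0.1501, 0.223]
tool_rot: [-0.0, 0.176, 0.984, -0.0]
ft_force: [-0.4, -0.7, -2.0]
finger_gap: 0.0503
grasp_force: 62.9
```

```bash
python3 -c "
from rig import *;from h import *
s=sense();print(s['finger_gap'],s['ft_force']);go(s,.5127,.1497,.2155)"
```

```text
0.050330316372572466 [-0.37878751 -0.7414195  -2.01088519]
t 14.6 at [0.5128 0.1501 0.223 ] tool shift [-0.     -0.0004  0.0075] yaw 69.7 tilt 0.04
```

>>> carry_out([
  [0,0,0.003,0],
  [0,0,0.003,0],
  [0,0,0.001,0],
  [0,0,0,0],
  [0,0,0,0],
])

```text
time: 15.05
eef_pos: [0.5129, 0.1501, 0.2162]
tool_rot: [-0.0, 0.176, 0.984, -0.0]
ft_force: [0.4, -0.0, -0.6]
finger_gap: 0.0503
grasp_force: 62.9
```

>>> carry_out([
  [0,0,0,0],
  [0,0,0,0],
  [0,0,0,0],
  [0,0,0,0],
  [0,0,0,0],
  [0,0,0,0],
  [0,0,0,0],
], hand=100)

```text
time: 15.63
eef_pos: [0.5129, 0.1502, 0.2163]
tool_rot: [-0.0, 0.176, 0.984, 0.0]
ft_force: [0.2, 0.1, -0.3]
finger_gap: 0.0854
grasp_force: 0.0
```

>>> carry_out([
  [0,0,-0.02,0],
  [0,0,-0.03,0],
  [0,0,-0.035,0],
  [0,0,-0.035,0],
  [0,0,-0.035,0],
  [0,0,-0.035,0],
  [0,0,-0.035,0],
  [0,0,-0.035,0],
  [0,0,-0.035,-4],
  [0,0,-0.035,-6],
  [0,0,-0.02,-6],
  [0,0,0,0],
])

```text
time: 16.63
eef_pos: [0.5129, 0.1497, 0.5714]
tool_rot: [0.004, 0.035, 0.999, 0.002]
ft_force: [1.0, -0.4, 0.2]
finger_gap: 0.0854
grasp_force: 0.0
```

Run:
```python
from rig import *;from h import *
s=sense();go(s,.5575,.3082,.331+.1547)
d=snapshot("top");e=snapshot("side");corks(e)
a=cv2.resize(d["frame"][80:300,60:300],None,fx=1.65,fy=1.65,interpolation=3);b=cv2.resize(e["frame"][60:280,80:320],None,fx=1.65,fy=1.65,interpolation=3)
cv2.imwrite("pics/p6.png",np.hstack([a,b]))
```

```text
t 16.6 at [0.5129 0.1497 0.5714] tool shift [-0.0329  0.1609  0.0866] yaw 86.0 tilt 0.45
129 231.1 174.9 [0.649  0.1435 0.084 ] [0.6425 0.1351 0.094 ]
600 302.4 239.4 [ 0.6258 -0.1566  0.084 ] [ 0.6196 -0.1609  0.094 ]
234 277.3 255.2 [ 0.5469 -0.1462  0.084 ] [ 0.5418 -0.1506  0.094 ]
256 204.1 277.2 [ 0.3822 -0.0728  0.084 ] [ 0.3794 -0.0782  0.094 ]
```

View pics/p6.png

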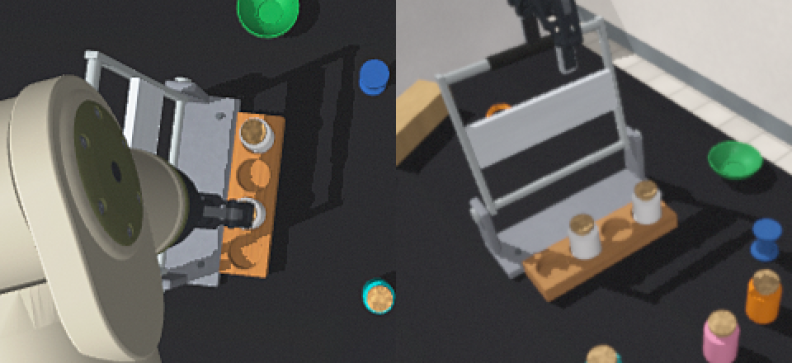

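Jars stand in pockets 4 and 2 with the lever open. Now over the grip.

>>> carry_out([
  [-0.004,0.02,0,0],
  [-0.004,0.02,0,0],
  [-0.004,0.02,0,0],
  [-0.004,0.02,0,0],
  [-0.004,0.02,0,0],
  [-0.004,0.02,0,0],
  [-0.004,0.02,0,0],
  [-0.004,0.02,0,0],
  [0,0,0,0],
  [0,0,0,0],
])

```text
time: 17.57
eef_pos: [0.557, 0.3088, 0.5635]
tool_rot: [-0.002, 0.038, 0.999, -0.001]
ft_force: [0.1, 0.1, 0.5]
finger_gap: 0.0851
grasp_force: 0.0
```

```bash
python3 -c "
from rig import *;from h import *
s=sense();go(s,.5575,.3082,.486)"
```

```text
t 17.6 at [0.557  0.3088 0.5635] tool shift [-0.0008 -0.0003  0.0775] yaw 85.7 tilt 0.25
```

>>> carry_out([
  [0,0,0.02,0],
  [0,0,0.02,0],
  [0,0,0.02,0],
  [0,0,0.013,0],
  [0,0,0,0],
  [0,0,0,0],
])

```text
time: 18.07
eef_pos: [0.5568, 0.3063, 0.4927]
tool_rot: [-0.001, 0.039, 0.999, -0.001]
ft_force: [0.9, 0.8, 0.9]
finger_gap: 0.0855
grasp_force: 0.0
```

>>> carry_out([
  [0,0,0,0],
  [0,0,0,0],
  [0,0,0,0],
  [0,0,0,0],
  [0,0,0,0],
  [0,0,0,0],
  [0,0,0,0],
  [0,0,0,0],
  [0,0,0,0],
  [0,0,0,0],
  [0,0,0,0],
  [0,0,0,0],
], hand=0)

```text
time: 19.07
eef_pos: [0.5568, 0.3077, 0.494]
tool_rot: [0.001, 0.037, 0.999, 0.001]
ft_force: [1.3, 4.9, 5.6]
finger_gap: 0.0202
grasp_force: 59.0
```

Run:
```python
from rig import *;from h import *
s=sense();go(s,.5575,.3082,.486);print(s['finger_gap'],s['grasp_force'],s['ft_force'])
print("rows (dy,dz tool) per 0.1 rad step from current:")
phi=np.radians(100)
import numpy as np
th=np.linspace(0,1.77,31)
y=120-235*np.cos(phi-th);z=100+235*np.sin(phi-th)
print(np.c_[th[1:],np.diff(y),-np.diff(z)].round(1).tolist())
```

```text
t 19.1 at [0.5568 0.3077 0.494 ] tool shift [-0.0006  0.0006  0.008 ] yaw 85.7 tilt 0.11
0.020198133320691355 58.97469341754913 [1.31952282 4.85715628 5.57499815]
rows (dy,dz tool) per 0.1 rad step from current:
[[0.1, -13.7, -2.0], [0.1, -13.8, -1.2], [0.2, -13.9, -0.4], [0.2, -13.9, 0.4], [0.3, -13.8, 1.3], [0.4, -13.7, 2.1], [0.4, -13.6, 2.9], [0.5, -13.4, 3.7], [0.5, -13.1, 4.5], [0.6, -12.8, 5.2], [0.6, -12.5, 6.0], [0.7, -12.1, 6.7], [0.8, -11.7, 7.4], [0.8, -11.3, 8.1], [0.9, -10.8, 8.7], [0.9, -10.2, 9.3], [1.0, -9.7, 9.9], [1.1, -9.1, 10.5], [1.1, -8.4, 11.0], [1.2, -7.8, 11.5], [1.2, -7.1, 11.9], [1.3, -6.4, 12.3], [1.4, -5.6, 12.7], [1.4, -4.9, 13.0], [1.5, -4.1, 13.2], [1.5, -3.3, 13.5], [1.6, -2.5, 13.6], [1.7, -1.7, 13.8], [1.7, -0.9, 13.8], [1.8, -0.1, 13.9]]
```

Gripped (gap 20 mm on the 22 mm bar). I'll pull along the arc.

>>> carry_out([
  [0,-0.0137,-0.002,0],
  [0,-0.0138,-0.0012,0],
  [0,-0.0139,-0.0004,0],
  [0,-0.0139,0.0004,0],
  [0,-0.0138,0.0013,0],
  [0,-0.0137,0.0021,0],
  [0,-0.0136,0.0029,0],
  [0,-0.0134,0.0037,0],
  [0,0,0,0],
  [0,0,0,0],
])

```text
time: 19.9
eef_pos: [0.5484, 0.1966, 0.4877]
tool_rot: [0.0, 0.038, 0.999, 0.0]
ft_force: [-1.6, 1.1, 10.6]
finger_gap: 0.0194
grasp_force: 64.2
```

```bash
cat >> h.py <<'E'
def lev(s,z0=None):
    p=s['eef_pos'];yv=np.array([.0739,.9973]);c=np.array([.5456,.1473])
    u=(p[:2]-c)@yv;x=(p[:2]-c)@np.array([.9973,-.0739])
    print("t",round(s['time'],2),"press x",round(x,4),"y",round(u,4),"z",round(p[2]-.1627,4),"r",np.hypot(u-.12,p[2]-.2627).round(4),"theta",round(np.radians(100)-np.arctan2(p[2]-.2627,.12-u),3),"F",s['ft_force'].round(1),s['grasp_force'],round(s['finger_gap'],4))
E
python3 -c "
from rig import *;from h import *
s=sense();lev(s)"
```

```text
t 19.9 press x -0.0009 y 0.0494 z 0.325 r 0.2358 theta 0.479 F [-1.6  1.1 10.6] 64.16569232940674 0.0194
```

>>> carry_out([
  [0,-0.0131,0.0045,0],
  [0,-0.0128,0.0052,0],
  [0,-0.0125,0.006,0],
  [0,-0.0121,0.0067,0],
  [0,-0.0117,0.0074,0],
  [0,-0.0113,0.0081,0],
  [0,-0.0108,0.0087,0],
  [0,-0.0102,0.0093,0],
  [0,-0.0097,0.0099,0],
  [0,0,0,0],
  [0,0,0,0],
])

```text
time: 20.82
eef_pos: [0.5405, 0.0946, 0.4207]
tool_rot: [-0.0, 0.037, 0.999, 0.001]
ft_force: [-0.2, 6.4, 4.6]
finger_gap: 0.0198
grasp_force: 66.9
```

```bash
python3 -c "
from rig import *;from h import *
s=sense();lev(s)"
```

```text
t 20.82 press x -0.0012 y -0.0529 z 0.258 r 0.2342 theta 1.005 F [-0.2  6.4  4.6] 66.9023609161377 0.0198
```

>>> carry_out([
  [0,-0.0091,0.0105,0],
  [0,-0.0084,0.011,0],
  [0,-0.0078,0.0115,0],
  [0,-0.0071,0.0119,0],
  [0,-0.0064,0.0123,0],
  [0,-0.0056,0.0127,0],
  [0,-0.0049,0.013,0],
  [0,0,0,0],
  [0,0,0,0],
])

```text
time: 21.57
eef_pos: [0.5374, 0.0463, 0.3382]
tool_rot: [0.001, 0.037, 0.999, 0.001]
ft_force: [1.4, 7.0, 6.9]
finger_gap: 0.0196
grasp_force: 71.5
```

```bash
python3 -c "
from rig import *;from h import *
s=sense();lev(s)"
```

```text
t 21.57 press x -0.0007 y -0.1013 z 0.1755 r 0.2338 theta 1.417 F [1.4 7.  6.9] 71.5284526348114 0.0196
```

>>> carry_out([
  [0,-0.0041,0.0132,0],
  [0,-0.0033,0.0135,0],
  [0,-0.0025,0.0136,0],
  [0,-0.0017,0.0138,0],
  [0,-0.001,0.0138,0],
  [0,0,0.01,0],
  [0,0,0,0],
  [0,0,0,0],
])

```text
time: 22.23
eef_pos: [0.5364, 0.033, 0.2602]
tool_rot: [0.0, 0.037, 0.999, 0.0]
ft_force: [1.1, 4.7, 5.4]
finger_gap: 0.0195
grasp_force: 79.1
```

```bash
python3 -c "
from rig import *;from h import *
s=sense();lev(s)"
```

```text
t 22.23 press x -0.0007 y -0.1147 z 0.0975 r 0.2347 theta 1.756 F [1.1 4.7 5.4] 79.10873651504517 0.0195
```

>>> carry_out([
  [0,0,0.003,0],
  [0,0,0.003,0],
  [0,0,0.002,0],
  [0,0,0,0],
  [0,0,0,0],
  [0,0,0,0],
  [0,0,0,0],
])

```text
time: 22.82
eef_pos: [0.5364, 0.0328, 0.2545]
tool_rot: [0.001, 0.037, 0.999, 0.001]
ft_force: [-8.3, 4.1, 26.1]
finger_gap: 0.0195
grasp_force: 81.2
```

Run:
```python
from rig import *;from h import *
s=sense();lev(s)
d=snapshot("top");e=snapshot("side")
a=cv2.resize(d["frame"][80:300,60:300],None,fx=1.65,fy=1.65,interpolation=3);b=cv2.resize(e["frame"][100:270,130:315],None,fx=2.1,fy=2.1,interpolation=3)[:363]
c=np.zeros((363,a.shape[1]+b.shape[1],3),np.uint8);c[:,:a.shape[1]]=a;c[:b.shape[0],a.shape[1]:]=b
cv2.imwrite("pics/p7.png",c)
```

```text
t 22.82 press x -0.0007 y -0.1149 z 0.0918 r 0.235 theta 1.78 F [-8.3  4.1 26.1] 81.24058485031128 0.0195
```

View pics/p7.png

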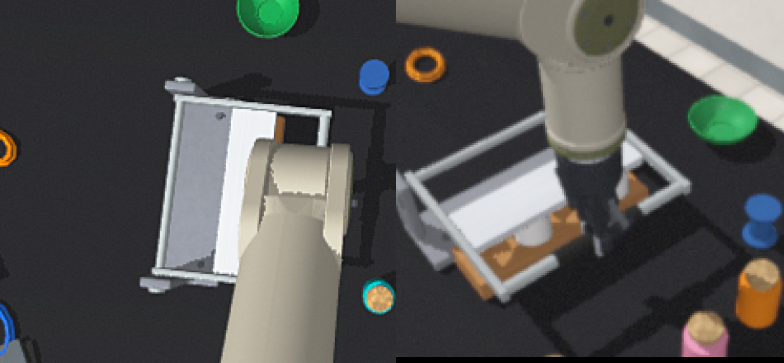

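The lever is level against its stop (26 N at the stop), with the plate down over both jars. Next I'll work out the slow return arc.

Run:
```python
import numpy as np,json
phi=np.radians(100);th=np.linspace(1.77,0.0,42)
y=.120-.235*np.cos(phi-th);z=.100+.235*np.sin(phi-th)
r=[[0,round(a,4),round(-b,4),0] for a,b in zip(np.diff(y),np.diff(z))]
for i in range(0,41,10):print(json.dumps(r[i:i+10]))
```

```text
[[0, -0.0, -0.0101, 0], [0, 0.0004, -0.0101, 0], [0, 0.0008, -0.0101, 0], [0, 0.0013, -0.0101, 0], [0, 0.0017, -0.01, 0], [0, 0.0021, -0.0099, 0], [0, 0.0026, -0.0098, 0], [0, 0.003, -0.0097, 0], [0, 0.0034, -0.0096, 0], [0, 0.0038, -0.0094, 0]]
[[0, 0.0042, -0.0092, 0], [0, 0.0046, -0.009, 0], [0, 0.005, -0.0088, 0], [0, 0.0054, -0.0086, 0], [0, 0.0057, -0.0084, 0], [0, 0.0061, -0.0081, 0], [0, 0.0064, -0.0078, 0], [0, 0.0068, -0.0076, 0], [0, 0.0071, -0.0073, 0], [0, 0.0074, -0.0069, 0]]
[[0, 0.0077, -0.0066, 0], [0, 0.008, -0.0063, 0], [0, 0.0082, -0.0059, 0], [0, 0.0085, -0.0056, 0], [0, 0.0087, -0.0052, 0], [0, 0.0089, -0.0048, 0], [0, 0.0091, -0.0044, 0], [0, 0.0093, -0.004, 0], [0, 0.0095, -0.0036, 0], [0, 0.0096, -0.0032, 0]]
[[0, 0.0098, -0.0028, 0], [0, 0.0099, -0.0024, 0], [0, 0.01, -0.0019, 0], [0, 0.01, -0.0015, 0], [0, 0.0101, -0.0011, 0], [0, 0.0101, -0.0006, 0], [0, 0.0101, -0.0002, 0], [0, 0.0101, 0.0002, 0], [0, 0.0101, 0.0007, 0], [0, 0.0101, 0.0011, 0]]
[[0, 0.01, 0.0015, 0]]
```

>>> carry_out([
  [0,0,-0.004,0],
  [0,0,-0.008,0],
  [0,0.0004,-0.01,0],
  [0,0.0008,-0.01,0],
  [0,0.0013,-0.01,0],
  [0,0.0017,-0.01,0],
  [0,0.0021,-0.01,0],
  [0,0.0026,-0.0098,0],
  [0,0.003,-0.0097,0],
  [0,0.0034,-0.0096,0],
  [0,0.0038,-0.0094,0],
  [0,0,0,0],
])

```text
time: 23.92
eef_pos: [0.5379, 0.0553, 0.3539]
tool_rot: [0.001, 0.035, 0.999, 0.002]
ft_force: [4.9, 12.9, -0.9]
finger_gap: 0.0195
grasp_force: 84.9
```

```bash
python3 -c "
from rig import *;from h import *
s=sense();lev(s)"
```

```text
t 23.92 press x -0.0009 y -0.0923 z 0.1912 r 0.2311 theta 1.34 F [ 4.9 12.9 -0.9] 84.85696077346802 0.0195
```

>>> carry_out([
  [0,0.0036,-0.0092,0],
  [0,0.004,-0.009,0],
  [0,0.0045,-0.0088,0],
  [0,0.005,-0.0086,0],
  [0,0.0055,-0.0084,0],
  [0,0.006,-0.0081,0],
  [0,0.0064,-0.0078,0],
  [0,0.0068,-0.0076,0],
  [0,0.0071,-0.0073,0],
  [0,0.0074,-0.0069,0],
  [0,0,0,0],
])

```text
time: 24.83
eef_pos: [0.5407, 0.1137, 0.432]
tool_rot: [-0.003, 0.034, 0.999, 0.002]
ft_force: [1.9, 18.6, -14.9]
finger_gap: 0.0197
grasp_force: 80.1
```

```bash
python3 -c "
from rig import *;from h import *
s=sense();lev(s)"
```

```text
t 24.83 press x -0.0024 y -0.0339 z 0.2693 r 0.2288 theta 0.912 F [  1.9  18.6 -14.9] 80.071359872818 0.0197
```

>>> carry_out([
  [0,0.0085,-0.0055,0],
  [0,0.009,-0.005,0],
  [0,0.0085,-0.0055,0],
  [0,0.0085,-0.0052,0],
  [0,0.0087,-0.005,0],
  [0,0.0089,-0.0046,0],
  [0,0.0091,-0.0042,0],
  [0,0.0093,-0.0038,0],
  [0,0.0095,-0.0034,0],
  [0,0.0096,-0.003,0],
  [0,0,0,0],
])

```text
time: 25.75
eef_pos: [0.5487, 0.1982, 0.4806]
tool_rot: [0.001, 0.037, 0.999, 0.0]
ft_force: [-1.7, 1.2, 6.7]
finger_gap: 0.0198
grasp_force: 77.9
```

```bash
sed -i 's/\.1627/.1547/;s/\.2627/.2547/g' h.py; python3 -c "
from rig import *;from h import *
s=sense();lev(s)"
```

```text
t 25.75 press x -0.0007 y 0.051 z 0.3259 r 0.2362 theta 0.471 F [-1.7  1.2  6.7] 77.86070823669434 0.0198
```

>>> carry_out([
  [0,0.0099,-0.0028,0],
  [0,0.01,-0.002,0],
  [0,0.01,-0.0015,0],
  [0,0.01,-0.0011,0],
  [0,0.01,-0.0006,0],
  [0,0.01,-0.0002,0],
  [0,0.01,0.0002,0],
  [0,0.01,0.0007,0],
  [0,0.01,0.0011,0],
  [0,0.01,0.0015,0],
  [0,0.008,0.0015,0],
  [0,0,0,0],
])

```text
time: 26.75
eef_pos: [0.5564, 0.3072, 0.4833]
tool_rot: [0.001, 0.036, 0.999, 0.002]
ft_force: [-0.4, 5.8, 5.4]
finger_gap: 0.0197
grasp_force: 87.2
```

>>> carry_out([
  [0,0,0,0],
  [0,0,0,0],
  [0,0,0,0],
])

```text
time: 27.0
eef_pos: [0.5564, 0.3062, 0.4835]
tool_rot: [0.001, 0.037, 0.999, 0.002]
ft_force: [-0.4, 5.5, 4.1]
finger_gap: 0.0197
grasp_force: 87.0
```

```bash
python3 -c "
from rig import *;from h import *
s=sense();lev(s)"
```

```text
t 27.0 press x -0.001 y 0.1593 z 0.3288 r 0.2321 theta 0.004 F [-0.4  5.5  4.1] 87.00316429138184 0.0197
```

>>> carry_out([
  [0,0,0,0],
  [0,0,0,0],
  [0,0,0,0],
  [0,0,0,0],
  [0,0,0,0],
  [0,0,0,0],
  [0,0,0,0],
  [0,0,0,0],
], hand=100)

```text
time: 27.67
eef_pos: [0.5567, 0.3042, 0.4824]
tool_rot: [-0.0, 0.038, 0.999, -0.0]
ft_force: [0.6, 0.4, 0.3]
finger_gap: 0.0852
grasp_force: 0.0
```

>>> carry_out([
  [0,0,-0.02,0],
  [0,0,-0.03,0],
  [0,0,-0.03,0],
  [0,0,-0.01,0],
  [0,0,0,0],
  [0,0,0,0],
])

```text
time: 28.17
eef_pos: [0.5568, 0.3042, 0.5727]
tool_rot: [0.0, 0.038, 0.999, 0.0]
ft_force: [0.5, -0.6, 0.3]
finger_gap: 0.0853
grasp_force: 0.0
```

```bash
python3 -c "
from rig import *;from h import *
s=sense();lev(s);go(s,.6445,.140,.216)"
```

```text
t 28.17 press x -0.0004 y 0.1573 z 0.418 r 0.3202 theta 0.058 F [ 0.5 -0.6  0.3] 0.0 0.0853
t 28.2 at [0.5568 0.3042 0.5727] tool shift [-0.0996 -0.1572  0.3567] yaw 85.7 tilt 0.05
```

>>> carry_out([
  [-0.01,-0.0157,0,0],
  [-0.01,-0.0157,0,0],
  [-0.01,-0.0157,0,0],
  [-0.01,-0.0157,0,0],
  [-0.01,-0.0157,0,0],
  [-0.01,-0.0157,0,0],
  [-0.01,-0.0157,0,0],
  [-0.01,-0.0157,0,0],
  [-0.01,-0.0157,0,0],
  [-0.01,-0.0157,0,0],
  [0,0,0,0],
  [0,0,0,0],
])

```text
time: 29.17
eef_pos: [0.645, 0.1391, 0.5706]
tool_rot: [-0.001, 0.039, 0.999, -0.001]
ft_force: [0.3, 0.5, 0.3]
finger_gap: 0.0854
grasp_force: 0.0
```

>>> carry_out([
  [0,0,0.03,0],
  [0,0,0.035,0],
  [0,0,0.035,0],
  [0,0,0.035,0],
  [0,0,0.035,0],
  [0,0,0.035,0],
  [0,0,0.03,0],
  [0,0,0,0],
  [0,0,0,0],
])

```text
time: 29.92
eef_pos: [0.6435, 0.1416, 0.3358]
tool_rot: [-0.002, 0.037, 0.999, -0.0]
ft_force: [-0.1, 0.4, 1.2]
finger_gap: 0.0854
grasp_force: 0.0
```

Run:
```python
from rig import *;from h import *
s=sense();go(s,.6445,.140,.216)
t=pickle.load(open("top.pkl","rb"))
print("tray centre",plane(t,190+482/2.6-.3,110+308/2.6-.3,.026))
e=snapshot("side");corks(e);print()
for p in ([.5127,.1497,.084],[.6445,.140,.084],[.5575,.3082,.331]):print(proj(e,p))
b=cv2.resize(e["frame"][60:270,90:330],None,fx=2.5,fy=2.5,interpolation=3);cv2.imwrite("pics/p8.png",b)
```

```text
t 29.9 at [0.6435 0.1416 0.3358] tool shift [-0.0016 -0.0013  0.1198] yaw 85.8 tilt 0.26
tray centre [ 0.47216479 -0.31239322  0.026     ]
119 231.1 176.4 [0.6448 0.1386 0.084 ] [0.6384 0.1303 0.094 ]
597 302.4 239.4 [ 0.6258 -0.1566  0.084 ] [ 0.6196 -0.1609  0.094 ]
234 277.3 255.2 [ 0.5469 -0.1462  0.084 ] [ 0.5418 -0.1506  0.094 ]
255 204.1 277.1 [ 0.3824 -0.0726  0.084 ] [ 0.3795 -0.078   0.094 ]

[192.529189   196.97560917]
[230.71434439 176.22075743]
[158.00369851  90.71853418]
```

View pics/p8.png

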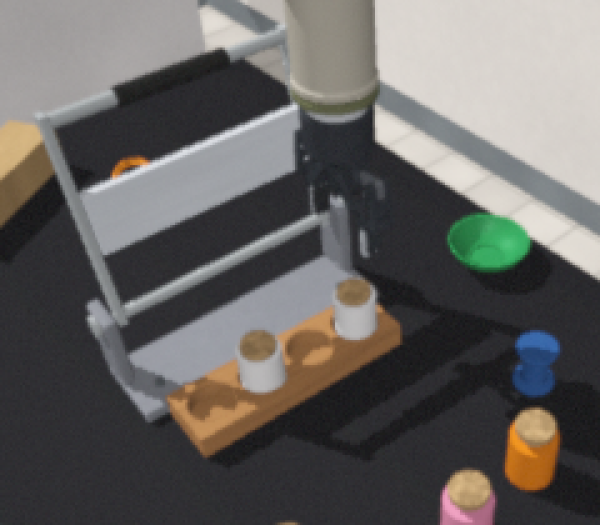

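The stoppers are home (corks project to 84 mm height) and the lever rests open. Now I'll take jar A from pocket 4.

>>> carry_out([
  [-0.002,-0.001,0.02,0],
  [0,0,0.025,0],
  [0,0,0.025,0],
  [0,0,0.025,0],
  [0,0,0.02,0],
  [0,0,0.002,0],
  [0,0,0,0],
  [0,0,0,0],
])

```text
time: 30.63
eef_pos: [0.6476, 0.1393, 0.2234]
tool_rot: [0.002, 0.038, 0.999, 0.001]
ft_force: [-0.0, -0.4, 0.0]
finger_gap: 0.0857
grasp_force: 0.0
```

>>> carry_out([
  [0,0,0,0],
  [0,0,0,0],
  [0,0,0,0],
  [0,0,0,0],
  [0,0,0,0],
  [0,0,0,0],
  [0,0,0,0],
  [0,0,0,0],
  [0,0,0,0],
], hand=0)

```text
time: 31.38
eef_pos: [0.6472, 0.1393, 0.2226]
tool_rot: [0.002, 0.038, 0.999, 0.001]
ft_force: [-1.0, 0.5, 6.8]
finger_gap: 0.0501
grasp_force: 62.4
```

>>> carry_out([
  [0,0,-0.01,0],
  [0,0,-0.02,0],
  [0,0,-0.025,0],
  [0,0,-0.025,0],
  [0,0,-0.03,0],
  [0,0,-0.03,0],
  [0,0,0,0],
  [0,0,0,0],
])

```text
time: 32.05
eef_pos: [0.6469, 0.1387, 0.3636]
tool_rot: [0.002, 0.038, 0.999, 0.001]
ft_force: [-0.6, -0.4, -3.1]
finger_gap: 0.0503
grasp_force: 62.5
```

```bash
python3 -c "
from rig import *;from h import *
s=sense();go(s,.504,-.355,.209)"
```

```text
t 32.0 at [0.6469 0.1387 0.3636] tool shift [ 0.1058 -0.5034  0.1533] yaw 85.7 tilt 0.27
```

>>> carry_out([
  [0.004,-0.015,0,0],
  [0.006,-0.028,0,0],
  [0.006,-0.028,0,0],
  [0.006,-0.028,0,0],
  [0.006,-0.028,0,0],
  [0.006,-0.028,0,0],
  [0.006,-0.028,0,0],
  [0.006,-0.028,0,0],
  [0.006,-0.028,0,0],
])

```text
time: 32.8
eef_pos: [0.5755, -0.0965, 0.3593]
tool_rot: [-0.001, 0.038, 0.999, 0.0]
ft_force: [0.3, 0.8, -1.0]
finger_gap: 0.0503
grasp_force: 62.5
```

>>> carry_out([
  [0.006,-0.028,0,0],
  [0.006,-0.028,0,0],
  [0.006,-0.028,0,0],
  [0.006,-0.028,0,0],
  [0.006,-0.028,0,0],
  [0.006,-0.028,0,0],
  [0.006,-0.028,0,0],
  [0.006,-0.028,0,0],
  [0.005,-0.028,0,0],
  [0,-0.01,0,0],
  [0,0,0,0],
  [0,0,0,0],
])

```text
time: 33.8
eef_pos: [0.5037, -0.3526, 0.3594]
tool_rot: [-0.001, 0.038, 0.999, 0.001]
ft_force: [1.0, 0.4, -1.9]
finger_gap: 0.0502
grasp_force: 62.6
```

```bash
python3 -c "
from rig import *;from h import *
s=sense();go(s,.504,-.355,.2166)"
```

```text
t 33.8 at [ 0.5037 -0.3526  0.3594] tool shift [-0.0008 -0.0026  0.1428] yaw 85.6 tilt 0.12
```

>>> carry_out([
  [0,-0.003,0.025,0],
  [0,0,0.03,0],
  [0,0,0.03,0],
  [0,0,0.025,0],
  [0,0,0.015,0],
  [0,0,0,0],
  [0,0,0,0],
  [0,0,0,0],
])

```text
time: 34.47
eef_pos: [0.5046, -0.3549, 0.2367]
tool_rot: [0.001, 0.037, 0.999, -0.0]
ft_force: [-0.0, -1.1, -1.0]
finger_gap: 0.0499
grasp_force: 62.6
```

```bash
python3 -c "
from rig import *;from h import *
s=sense();print(s['ft_force'],s['finger_gap']);go(s,.504,-.355,.2166)"
```

```text
[-0.00547646 -1.0679574  -0.95890941] 0.049851723371500845
t 34.5 at [ 0.5046 -0.3549  0.2367] tool shift [ 0.0007 -0.0001  0.0201] yaw 85.8 tilt 0.08
```

>>> carry_out([
  [0,0,0.006,0],
  [0,0,0.005,0],
  [0,0,0.004,0],
  [0,0,0.004,0],
  [0,0,0,0],
  [0,0,0,0],
])

```text
time: 34.97
eef_pos: [0.5038, -0.3557, 0.2166]
tool_rot: [0.0, 0.038, 0.999, -0.0]
ft_force: [0.1, 0.1, 0.2]
finger_gap: 0.0502
grasp_force: 62.8
```

>>> carry_out([
  [0,0,0,0],
  [0,0,0,0],
  [0,0,0,0],
  [0,0,0,0],
  [0,0,0,0],
  [0,0,0,0],
  [0,0,0,0],
], hand=100)

```text
time: 35.55
eef_pos: [0.5037, -0.3556, 0.2165]
tool_rot: [-0.0, 0.038, 0.999, -0.0]
ft_force: [0.0, 0.3, 0.4]
finger_gap: 0.0855
grasp_force: 0.0
```

>>> carry_out([
  [0,0,-0.02,0],
  [0,0,-0.03,0],
  [0,0,-0.035,0],
  [0,0,-0.035,0],
  [0,0.03,-0.02,0],
  [0,0.03,0,0],
  [0,0.03,0,0],
  [0,0.03,0,0],
  [0,0.03,0,0],
  [0,0.03,0,0],
  [0,0.03,0,0],
  [0,0,0,0],
])

```text
time: 36.55
eef_pos: [0.5208, -0.1393, 0.3562]
tool_rot: [-0.0, 0.033, 0.999, 0.002]
ft_force: [0.2, 0.0, 0.5]
finger_gap: 0.0851
grasp_force: 0.0
```

Run:
```python
from rig import *;from h import *
s=sense();go(s,.5125,.150,.2166)
e=snapshot("side");corks(e);d=snapshot("top");corks(d)
cv2.imwrite("pics/p9.png",np.hstack([cv2.resize(e["frame"],(400,300)),cv2.resize(d["frame"],(400,300))]))
```

```text
t 36.5 at [ 0.5208 -0.1393  0.3562] tool shift [0.0275 0.2876 0.1406] yaw 86.2 tilt 0.2
558 302.9 239.9 [ 0.6255 -0.1585  0.084 ] [ 0.6194 -0.1627  0.094 ]
232 277.3 255.2 [ 0.5469 -0.1462  0.084 ] [ 0.5418 -0.1506  0.094 ]
255 204.1 277.1 [ 0.3824 -0.0726  0.084 ] [ 0.3795 -0.078   0.094 ]
748 374.0 125.9 [ 0.748 -0.29   0.084] [ 0.7454 -0.2871  0.094 ]
359 315.0 162.4 [ 0.6447 -0.1336  0.084 ] [ 0.6433 -0.1323  0.094 ]
181 207.9 208.9 [0.5117 0.1497 0.084 ] [0.5116 0.148  0.094 ]
184 289.9 260.3 [ 0.3827 -0.0727  0.084 ] [ 0.384  -0.0721  0.094 ]
```

View pics/p9.png

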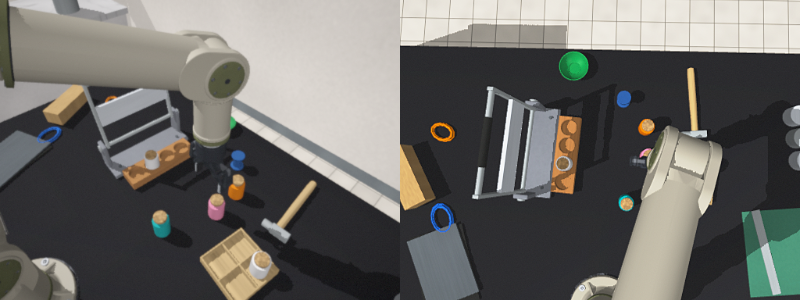

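Jar A stands in a tray cell, at about (260,264) in the side picture. Jar B is still in pocket 2 at (.512,.150). Now fetch jar B.

>>> carry_out([
  [0.003,0.028,0,0],
  [0.003,0.029,0,0],
  [0.003,0.029,0,0],
  [0.003,0.029,0,0],
  [0.003,0.029,0,0],
  [0.003,0.029,0,0],
  [0.003,0.029,0,0],
  [0.003,0.029,0,0],
  [0.003,0.029,0,0],
  [0,0.028,0,0],
  [0,0,0,0],
  [0,0,0,0],
])

```text
time: 37.65
eef_pos: [0.5147, 0.1434, 0.3562]
tool_rot: [-0.0, 0.037, 0.999, -0.0]
ft_force: [-0.3, -0.9, -0.5]
finger_gap: 0.0852
grasp_force: 0.0
```

```bash
python3 -c "
from rig import *;from h import *
s=sense();go(s,.5123,.150,.2200)"
```

```text
t 37.6 at [0.5147 0.1434 0.3562] tool shift [0.0029 0.0065 0.1362] yaw 85.8 tilt 0.04
```

>>> carry_out([
  [0.003,0.0065,0,0],
  [0,0,0.025,0],
  [0,0,0.03,0],
  [0,0,0.03,0],
  [0,0,0.025,0],
  [0,0,0.02,0],
  [0,0,0.005,0],
  [0,0,0,0],
  [0,0,0,0],
  [0,0,0,0],
])

```text
time: 38.48
eef_pos: [0.5127, 0.1494, 0.2232]
tool_rot: [0.001, 0.038, 0.999, 0.0]
ft_force: [0.4, 0.2, 0.0]
finger_gap: 0.0853
grasp_force: 0.0
```

>>> carry_out([
  [0,0,0,0],
  [0,0,0,0],
  [0,0,0,0],
  [0,0,0,0],
  [0,0,0,0],
  [0,0,0,0],
  [0,0,0,0],
  [0,0,0,0],
  [0,0,0,0],
], hand=0)

```text
time: 39.23
eef_pos: [0.5122, 0.1497, 0.2228]
tool_rot: [0.001, 0.038, 0.999, 0.0]
ft_force: [-2.7, -1.3, 9.0]
finger_gap: 0.05
grasp_force: 62.0
```

>>> carry_out([
  [0,0,-0.01,0],
  [0,0,-0.02,0],
  [0,0,-0.025,0],
  [0,0,-0.025,0],
  [0,0,-0.03,0],
  [0,0,-0.03,0],
  [0,0,0,0],
  [0,0,0,0],
])

```text
time: 39.9
eef_pos: [0.5123, 0.1497, 0.3638]
tool_rot: [0.002, 0.038, 0.999, 0.001]
ft_force: [-1.3, -0.1, -3.0]
finger_gap: 0.0498
grasp_force: 63.1
```

```bash
python3 -c "
from rig import *;from h import *
s=sense();go(s,.440,-.269,.215)"
```

```text
t 39.9 at [0.5123 0.1497 0.3638] tool shift [ 0.041  -0.4233  0.1477] yaw 85.7 tilt 0.25
```

>>> carry_out([
  [0.001,-0.015,0,0],
  [0.003,-0.028,0,0],
  [0.003,-0.028,0,0],
  [0.003,-0.028,0,0],
  [0.003,-0.028,0,0],
  [0.003,-0.028,0,0],
  [0.003,-0.028,0,0],
  [0.003,-0.028,0,0],
])

```text
time: 40.57
eef_pos: [0.4726, -0.061, 0.36]
tool_rot: [-0.001, 0.038, 0.999, -0.0]
ft_force: [0.2, -0.1, -0.6]
finger_gap: 0.05
grasp_force: 63.0
```

>>> carry_out([
  [0.003,-0.028,0,0],
  [0.003,-0.028,0,0],
  [0.003,-0.028,0,0],
  [0.003,-0.028,0,0],
  [0.003,-0.028,0,0],
  [0.003,-0.028,0,0],
  [0.002,-0.028,0,0],
  [0,-0.016,0,0],
  [0,0,0,0],
  [0,0,0,0],
])

```text
time: 41.4
eef_pos: [0.4368, -0.2699, 0.3602]
tool_rot: [-0.001, 0.039, 0.999, 0.0]
ft_force: [0.3, -0.6, -1.9]
finger_gap: 0.0499
grasp_force: 63.1
```

```bash
python3 -c "
from rig import *;from h import *
s=sense();go(s,.440,-.269,.2168)"
```

```text
t 41.4 at [ 0.4368 -0.2699  0.3602] tool shift [-0.0036  0.0012  0.1434] yaw 85.5 tilt 0.17
```

>>> carry_out([
  [-0.003,0.001,0.025,0],
  [0,0,0.03,0],
  [0,0,0.03,0],
  [0,0,0.025,0],
  [0,0,0.015,0],
  [0,0,0,0],
  [0,0,0,0],
  [0,0,0,0],
])

```text
time: 42.07
eef_pos: [0.4415, -0.2678, 0.2373]
tool_rot: [0.0, 0.037, 0.999, -0.0]
ft_force: [-0.0, 0.5, -1.8]
finger_gap: 0.0498
grasp_force: 63.1
```

```bash
python3 -c "
from rig import *;from h import *
s=sense();print(s['ft_force'],s['finger_gap']);go(s,.440,-.269,.2168)"
```

```text
[-0.02190825  0.49841874 -1.82680093] 0.049822638893221693
t 42.1 at [ 0.4415 -0.2678  0.2373] tool shift [ 0.0015 -0.0013  0.0205] yaw 85.7 tilt 0.04
```

>>> carry_out([
  [0.001,-0.001,0.006,0],
  [0,0,0.005,0],
  [0,0,0.005,0],
  [0,0,0.004,0],
  [0,0,0,0],
  [0,0,0,0],
])

```text
time: 42.57
eef_pos: [0.4403, -0.2692, 0.2169]
tool_rot: [0.0, 0.038, 0.999, 0.0]
ft_force: [-0.4, 0.5, 4.5]
finger_gap: 0.05
grasp_force: 63.7
```

>>> carry_out([
  [0,0,0,0],
  [0,0,0,0],
  [0,0,0,0],
  [0,0,0,0],
  [0,0,0,0],
  [0,0,0,0],
  [0,0,0,0],
], hand=100)

```text
time: 43.15
eef_pos: [0.4401, -0.2691, 0.2165]
tool_rot: [-0.0, 0.038, 0.999, -0.0]
ft_force: [0.7, 0.4, -0.1]
finger_gap: 0.0854
grasp_force: 0.0
```

>>> carry_out([
  [0,0,-0.02,0],
  [0,0,-0.03,0],
  [0,0,-0.035,0],
  [0,0,-0.035,0],
  [0,0.03,-0.02,0],
  [0,0.03,0,0],
  [0,0.03,0,0],
  [0,0.03,0,0],
  [0,0.03,0,0],
  [0,0.03,0,0],
  [0,0.03,0,0],
  [0,0,0,0],
])

```text
time: 44.15
eef_pos: [0.4564, -0.0535, 0.3563]
tool_rot: [-0.0, 0.034, 0.999, 0.001]
ft_force: [0.2, 0.0, -0.5]
finger_gap: 0.0856
grasp_force: 0.0
```

Run:
```python
from rig import *;from h import *
s=sense();go(s,.5125,.150,.2166)
e=snapshot("side");d=snapshot("top")
cv2.imwrite("pics/p10.png",np.hstack([cv2.resize(e["frame"],(400,300)),cv2.resize(d["frame"],(400,300))]))
```

```text
t 44.1 at [ 0.4564 -0.0535  0.3563] tool shift [-0.0424  0.2065  0.1401] yaw 86.1 tilt 0.12
```

View pics/p10.png

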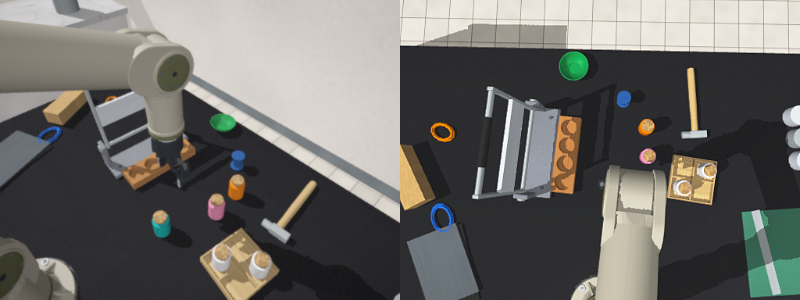

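Both closed jars stand upright in separate tray cells, at (222,258) and (260,264) in the side picture. The lever is open, and the spool and hammer are where they started.

```bash
python3 -c "
from rig import *
print(finish_job())"
```

```text
the job is handed in; nothing more can be done
None
```

I've handed the job in: both white jars (only two were there) were pressed closed and now stand upright in tray cells, the lever was eased back to rest open, and the spool and hammer stayed where they were; the judge returned no verdict.

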